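Click the blue basket tag shut with the bench snap pliers

ROBOT

A 6-joint arm with a two-finger parallel gripper is mounted at the origin on the work surface. World frame = base frame: x ahead of the robot, y to its left, z up, the work surface at z = 0. Lengths are in m, angles in rad, forces in N, time in s.
With the tool pointing down it reaches from about 0.375 to 0.975 m from the base axis. Payload 3.8 kg.
Tool frame: the origin (TCP) lies at the very end of the fingers, on their centre line; the grasp point (between the pads) lies 19 mm behind it; z points along the fingers, y is the line along which they close (so a half turn about z gives the same grasp; the last joint's range is limited). The gripper opens to 85 mm and grips with 20 to 120 N. Pads are 22 mm wide; open, the fingers measure 114 mm over their backs; the gripper's body (76 mm by 85 mm) begins 54 mm behind the grasp point. The pads swing forward as they close: fully open they stand 13 mm farther back than shut.
Start: joints at [1.281, 0.264, 1.604, -0, 1.274, -0.037], TCP at [0.169, 0.654, 0.202] pointing down, gripper open.
Joint ranges: [-2.63, 2.63], [-0.94, 2.18], [0.31, 2.57], [-1.31, 4.45], [0, 2.66], [-2.55, 2.55]. Speed limits (rad/s): [2.57, 2.57, 3.14, 3.14, 3.14, 3.14].

INTERFACE

Orientations are given as a rotation vector (axis times angle).
In Python, from workcell import read_state, read_camera, calibration, finish_job gives the robot as it stands.
- The arm moves only by the tool step_arm, never from a script. Its argument "commands" is a list of rows, each an object of numbers: "fingers": the gripper's target within -1 to 1 (shut at 1, half-way at 0, fully open at -1); "dx", "dy", "dz": the shift along the tool's x, y, z in m; "roll": the turn about the tool's z in degrees. In form: [{"fingers": .., "dx": .., "dy": .., "dz": .., "roll": ..}, ...]. A call has 1 to 8 rows; each row is the pose to reach, as a shift and turn from the pose commanded when the call began, along the tool's axes at that moment; what a row does not reach only later rows make up. A row lasts 1/8 s, in which the tool goes at most 62.5 mm and 10.7 degrees, less where a joint would pass 70% of its speed; a pose out of reach is approached as far as the arm can. A call with a gripper value outside its range is refused whole. The fingers move at their own pace and stop on an object; "squeeze" is the grip in N (left out, the last holds). Time passes only in rows, so rows that repeat a pose let the fingers close. It gives the time, the measured TCP pose, the force, the opening and the grip force at its end, in the units of the state.
- read_state(): the state, without advancing time (a new reading comes with each control period).
- read_camera(name): name is "side" or "top"; returns (picture, depth): 420x560x3 uint8, blue, green, red; 420x560 float32, m along the optical axis (not along the pixel's ray), 0 where there is no reading.
- calibration(name): a dict with "intrinsics" (3x3 intrinsics, pixels), "world_to_cam" (4x4, takes a point from world to camera coordinates). Camera axes: x right, y up, looking along -z (the intrinsics and any distortion apply to the point x, -y, -z); pixel columns grow to the right and rows downward; lengths in m; the calibration is good to about 2 mm. A picture is of the moment at which its call begins. calibration takes no time and is no camera call.
- finish_job(): hands the job in; it is judged then, once.
The state is a dict: "time": time; "q": joint angles; "joint_vel": joint speeds; "joint_torque": joint torques, N m; "tool_pos": TCP position; "tcp_rot": TCP orientation; "wrist_force": force on the tool from outside, world axes, zero at the start; "torque": the same for the moment, N m; "width": opening from 0.0 (shut) to 1.0 (fully open); "grip_force": force on a finger pad.
Only numpy, scipy, OpenCV 4.12 (cv2) and the standard library are available. Lean on these libraries where they do the work, as an engineer would, in place of code of your own. Each camera call takes 0.05 s, during which the arm holds its last target. There are 200 camera calls.

TASK

Two hard plastic laundry-basket tags, one blue and one red, wait half open in the jaws of two bench-mounted snap pliers. Press the handle of the pliers that hold the blue tag down until the tag's press stud clicks and the tag stays shut, then let go so that the pliers spring open again. Leave the red tag open.

Things in the scene. Friction and masses are not known exactly. Their poses are not given: they have to be found in the camera images.
- blue_pad (a point): Top centre of the yellow thumb pad (44 along x 30 across) ending the upper handle of the pliers with the BLUE tag, on a grey 210 x 90 stand fixed to the table. x: along the handle to the hinge, 155 away; z: out of the pad. Open: 151 above the table, sloping 0.38 rad down to the hinge. Fully pressed: level, 94 high, moved 57 down and 16 level, away from the hinge. All mm. Press with shut fingers.
- blue_pliers (a joint): Upper handle of the pliers with the blue tag: 0 open (return spring), 0.38 fully pressed (stop), springs back to 0 when let go. The jaw, 45 mm from the hinge, meets the tag at 0.04 to 0.12, the stud clicks at 0.25 to 0.3; pressing on to the stop is fine. About 3 N on the pad up to the click. The red tag's pliers are alike.
- blue_tag (a joint): Upper leaf of the blue hard plastic tag (36 x 96 mm, brass stud), which sticks out of the jaws to the left of the handle as seen from the pad's end: 0 shut (stays by itself), 0.15 to 0.175 rad at the start (stud lifted about 12 mm). Below about 0.05 it snaps shut; let go earlier, it springs open again.
- red_tag (a joint): The same for the red tag in the other pliers: starts at 0.15 to 0.175 and must be left open.
Not all that is in view belongs to the job. Leave any black, orange or turquoise look-alike of the part that bears red_tag alone.

How it is judged:
By the outcome, as a careful person would: the job done as asked, in the order asked, and still so for the second after the job is handed in, with the robot touching nothing.
It also fails if it takes over 29 s, if anything falls off the work surface, if the arm or the gripper's body presses on something with over 40 N, if the wrist force passes 120 N, or if a joint passes its speed limit or range.

## Working session

There is one attempt and no reset: what is moved stays moved. The work goes in short steps, Python scripts to look and compute and a tool call to move; the robot and the scene stay as the last step left them, time stands still between calls to the robot, and variables do not carry over. Pictures are saved under pics/ and viewed, at most 10 in all, crops included, and the job is handed in when it is done.

Besides the shell and the picture viewer there is one more tool, called after "Request:" as name(argument=value, ...) on one line, values as JSON. step_arm: Moves the arm, as the interface text tells. Its arguments: {"type":"object","properties":{"commands":{"type":"array","items":{"type":"object","properties":{"fingers":{"type":"number"},"dx":{"type":"number"},"dy":{"type":"number"},"dz":{"type":"number"},"roll":{"type":"number"}}}},"squeeze":{"type":"number"}},"required":["commands"]}

```bash
mkdir -p pics
cat > h.py <<'E'
import numpy as np, cv2
from workcell import *
def pts(name,depth):
    c=calibration(name);K=np.array(c["intrinsics"]);T=np.linalg.inv(np.array(c["world_to_cam"]))
    v,u=np.mgrid[0:depth.shape[0],0:depth.shape[1]]
    x=(u-K[0,2])/K[0,0]*depth;y=(v-K[1,2])/K[1,1]*depth
    P=np.stack([x,-y,-depth],-1)
    return P@T[:3,:3].T+T[:3,3]
E
python3 - <<'E'
from h import *
for n in("top","side"):
    im,d=read_camera(n);cv2.imwrite(f"pics/{n}0.png",im);np.savez(f"{n}0.npz",im=im,d=d)
    c=calibration(n);print({k:np.round(v,3).tolist() if not isinstance(v,str) else v for k,v in c.items()})
    W=pts(n,d);hsv=cv2.cvtColor(im,cv2.COLOR_BGR2HSV)
    for nm,lo,hi in(("yel",(22,120,90),(35,255,255)),("blue",(100,120,50),(128,255,255)),("red",(0,140,60),(6,255,255))):
        m=cv2.inRange(hsv,lo,hi);k,l,s,ce=cv2.connectedComponentsWithStats(m)
        for i in range(1,k):
            if s[i,4]>40:
                w=W[(l==i)&(d>0)];print(n,nm,s[i].tolist(),ce[i].round(),np.median(w,0).round(3),w.min(0).round(3),w.max(0).round(3))
s=read_state();print(s)
E
```

```text
{'intrinsics': [[423.107, 0.0, 277.327], [0.0, 423.107, 217.88], [0.0, 0.0, 1.0]], 'world_to_cam': [[-0.027, -1.0, -0.008, 0.039], [0.999, -0.027, 0.039, -0.517], [-0.039, -0.007, 0.999, -0.989], [0.0, 0.0, 0.0, 1.0]]}
top yel [345, 37, 7, 30, 150] [348.  52.] [ 0.909 -0.154  0.017] [ 0.874 -0.162  0.003] [ 0.944 -0.147  0.023]
top yel [278, 131, 60, 61, 699] [312. 166.] [ 0.608 -0.063  0.095] [ 0.565 -0.118  0.007] [0.724 0.018 0.163]
top yel [254, 147, 20, 19, 154] [264. 157.] [0.663 0.051 0.013] [0.643 0.031 0.008] [0.687 0.076 0.019]
top yel [538, 166, 22, 25, 438] [549. 178.] [ 0.587 -0.579  0.071] [ 0.561 -0.602  0.067] [ 0.615 -0.554  0.076]
top yel [282, 169, 47, 42, 622] [303. 189.] [ 0.584 -0.037  0.013] [ 0.534 -0.096  0.008] [0.633 0.011 0.019]
top yel [424, 196, 25, 25, 378] [436. 208.] [ 0.524 -0.297  0.151] [ 0.499 -0.381 -0.001] [ 0.56  -0.277  0.163]
top yel [191, 203, 22, 24, 320] [201. 215.] [0.523 0.178 0.152] [0.5   0.157 0.047] [0.548 0.201 0.162]
top yel [410, 341, 28, 27, 425] [424. 354.] [ 0.231 -0.263  0.151] [ 0.159 -0.341 -0.002] [ 0.257 -0.239  0.162]
top
[... 3981 characters left out ...]
-0.603 -0.001] [ 0.881 -0.521  0.116]
{'time': 0.1, 'q': array([ 1.28111111e+00,  2.64667379e-01,  1.60526683e+00, -1.91673751e-05,
        1.27373235e+00, -3.68683341e-02]), 'joint_vel': array([-0.00198982, -0.003242  , -0.0035174 ,  0.00021357, -0.00107167,
        0.00056646]), 'joint_torque': array([ 1.81309917e-05, -5.16709435e+01, -3.68587017e+01, -3.85327064e-05,
        6.22061067e-03, -8.66882971e-06]), 'tool_pos': array([0.1686139 , 0.65283082, 0.20087777]), 'tcp_rot': array([-0.39601786, -3.11620914,  0.00321871]), 'wrist_force': array([ 0.62176304,  0.25251309, -0.84042772]), 'torque': array([-0.02942871,  0.00926161, -0.00282543]), 'grip_force': 0.0, 'width': 0.9971872423019347}
```

View pics/top0.png

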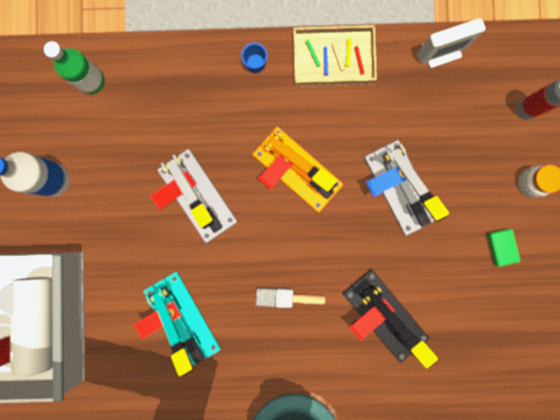

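View pics/side0.png

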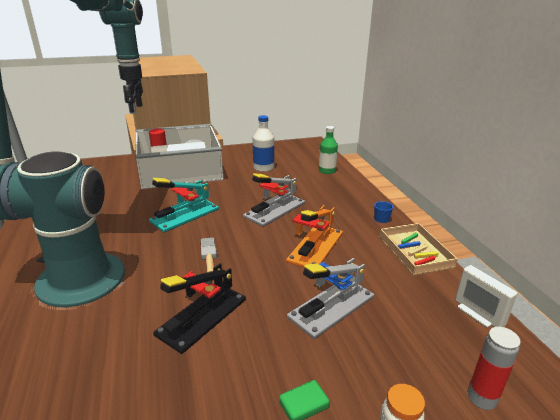

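The blue tag is in the grey pliers right of centre. In the top view its pad is at about (436,208), its stand runs from (385,145) to (425,230), and the tag is at (384,181). The red tag is in the grey pliers at left (pad (201,215)). The orange, black and teal pliers are decoys.

Run:
```python
from h import *
z=np.load("top0.npz");im,d=z["im"],z["d"];W=pts("top",d);hsv=cv2.cvtColor(im,cv2.COLOR_BGR2HSV)
c=calibration("top");K=np.array(c["intrinsics"]);T=np.linalg.inv(np.array(c["world_to_cam"]))
def ray(u,v,h):
    r=T[:3,:3]@np.array([(u-K[0,2])/K[0,0],-(v-K[1,2])/K[1,1],-1]);o=T[:3,3];return o+r*(h-o[2])/r[2]
# pad
m=cv2.inRange(hsv,(22,120,90),(35,255,255));m[:, :415]=0;m[:,460:]=0;m[:190]=0;m[235:]=0
r=cv2.minAreaRect(cv2.findNonZero(m));print("pad rect",r,"centre@.151",ray(*r[0],.151))
w=W[(m>0)&(d>0)];w=w[w[:,2]>.13];A=np.c_[w[:,:2],np.ones(len(w))];co=np.linalg.lstsq(A,w[:,2],rcond=None)[0]
print("pad depth",w.mean(0),np.median(w,0),"plane grad",co[:2],np.hypot(*co[:2]),"tan .38=.40")
# stand: grey region low
g=((hsv[...,1]<60)&(hsv[...,2]>90)).astype(np.uint8);g[:,:355]=0;g[:,455:]=0;g[:130]=0;g[245:]=0
k,l,s,ce=cv2.connectedComponentsWithStats(g);i=1+np.argmax(s[1:,4]);print(s[i])
q=W[(g>0)&(d>0)];q=q[(q[:,2]>.003)&(q[:,2]<.03)];print("stand z",np.median(q[:,2]))
R=cv2.minAreaRect((q[:,:2]*1000).astype(np.float32));print("stand",R)
b=cv2.boxPoints(R)/1000;e=[b[1]-b[0],b[2]-b[1]];L=max(e,key=np.linalg.norm);L/=np.linalg.norm(L);L*=np.sign(L[0])
print("axis",L,np.degrees(np.arctan2(L[1],L[0])),"stand centre",np.array(R[0])/1000)
```

```text
pad rect ((435.8993225097656, 207.57049560546875), (24.904651641845703, 16.05694580078125), 55.00797653198242) centre@.151 [ 0.52469297 -0.29743543  0.151     ]
pad depth [ 0.52415308 -0.29718342  0.15092924] [ 0.524036   -0.29708483  0.15110794] plane grad [-0.29199024 -0.20619232] 0.35745429617238667 tan .38=.40
[ 365  140   64   95 2402]
stand z 0.013245943570348917
stand ((582.3714599609375, -269.785400390625), (211.83505249023438, 89.79716491699219), 25.544696807861328)
axis [0.9022492  0.43121508] 25.544695 stand centre [ 0.58237146 -0.2697854 ]
```

Pad centre is (0.524,-0.297,0.151), which matches the given height. The stand measures 212x90, also as given. The pad and handle axis is about 30° in yaw. I'll raise the arm and swing over.

Request:
step_arm(commands=[{"fingers": 1,"dx": 0,"dy": 0,"dz": -0.06,"roll": 0},{"fingers": 1,"dx": -0.446,"dy": -0.405,"dz": -0.06,"roll": 45},{"fingers": 1,"dx": -0.446,"dy": -0.405,"dz": -0.06,"roll": 45},{"fingers": 1,"dx": -0.446,"dy": -0.405,"dz": -0.06,"roll": 45},{"fingers": 1,"dx": -0.446,"dy": -0.405,"dz": -0.06,"roll": 45},{"fingers": 1,"dx": -0.446,"dy": -0.405,"dz": -0.06,"roll": 45},{"fingers": 1,"dx": -0.446,"dy": -0.405,"dz": -0.06,"roll": 45},{"fingers": 1,"dx": -0.446,"dy": -0.405,"dz": -0.06,"roll": 45}])

```text
time: 1.1
tool_pos: [0.4093, 0.2859, 0.2617]
tcp_rot: [-1.558, -2.728, 0.0]
wrist_force: [0.9, -0.3, 0.1]
width: -0.0
grip_force: 0.0
```

```bash
cat > to.py <<'E'
import sys,numpy as np
from workcell import read_state
from scipy.spatial.transform import Rotation as R
s=read_state();r=R.from_rotvec(s["tcp_rot"]);print("t",s["time"],"p",s["tool_pos"].round(4),"F",s["wrist_force"].round(1),"q",s["q"].round(2),"\nR",r.as_matrix().round(3).tolist())
for a in sys.argv[1:]:
    print(a,r.inv().apply(np.array(eval(a))-s["tool_pos"]).round(4))
E
python3 to.py "[.5,.1,.26]" "[.524,-.297,.26]" "[.524,-.297,.17]"
```

```text
t 1.1 p [0.4093 0.2859 0.2617] F [ 0.9 -0.3  0.1] q [ 0.56 -0.11  1.89 -0.    1.36  0.03] 
R [[-0.508, 0.861, -0.0], [0.861, 0.508, -0.0], [-0.0, -0.0, -1.0]]
[.5,.1,.26] [-0.2061 -0.0163  0.0018]
[.524,-.297,.26] [-0.5603 -0.1974  0.0018]
[.524,-.297,.17] [-0.5603 -0.1974  0.0918]
```

Request:
step_arm(commands=[{"fingers": 1,"dx": -0.56,"dy": -0.197,"dz": 0,"roll": 0},{"fingers": 1,"dx": -0.56,"dy": -0.197,"dz": 0,"roll": 0},{"fingers": 1,"dx": -0.56,"dy": -0.197,"dz": 0,"roll": 0},{"fingers": 1,"dx": -0.56,"dy": -0.197,"dz": 0,"roll": 0},{"fingers": 1,"dx": -0.56,"dy": -0.197,"dz": 0,"roll": 0},{"fingers": 1,"dx": -0.56,"dy": -0.197,"dz": 0,"roll": 0},{"fingers": 1,"dx": -0.56,"dy": -0.197,"dz": 0,"roll": 0},{"fingers": 1,"dx": -0.56,"dy": -0.197,"dz": 0,"roll": 0}])

```text
time: 2.1
tool_pos: [0.5053, -0.2048, 0.2618]
tcp_rot: [-1.559, -2.727, -0.001]
wrist_force: [1.3, 1.0, 0.7]
width: 0.002
grip_force: 0.0
```

```bash
python3 to.py "[.524,-.297,.26]" "[.524,-.297,.175]"
```

```text
t 2.1 p [ 0.5053 -0.2048  0.2618] F [1.3 1.  0.7] q [-0.43 -0.01  1.81  0.    1.35 -0.96] 
R [[-0.507, 0.862, 0.0], [0.862, 0.507, 0.0], [0.0, 0.0, -1.0]]
[.524,-.297,.26] [-0.0889 -0.0306  0.0018]
[.524,-.297,.175] [-0.089  -0.0306  0.0868]
```

Request:
step_arm(commands=[{"fingers": 1,"dx": -0.089,"dy": -0.031,"dz": 0,"roll": 0},{"fingers": 1,"dx": -0.089,"dy": -0.031,"dz": 0,"roll": 0},{"fingers": 1,"dx": -0.089,"dy": -0.031,"dz": 0.04,"roll": 0},{"fingers": 1,"dx": -0.089,"dy": -0.031,"dz": 0.08,"roll": 0},{"fingers": 1,"dx": -0.089,"dy": -0.031,"dz": 0.08,"roll": 0},{"fingers": 1,"dx": -0.089,"dy": -0.031,"dz": 0.08,"roll": 0}])

```text
time: 2.85
tool_pos: [0.5244, -0.2954, 0.1832]
tcp_rot: [1.558, 2.727, 0.0]
wrist_force: [-0.2, -0.3, 1.0]
width: 0.005
grip_force: 0.0
```

```bash
python3 to.py "[.524,-.297,.151]"
python3 - <<'E'
from h import *
a,_=read_camera("side");b,_=read_camera("top")
cv2.imwrite("pics/near.png",np.hstack([cv2.resize(a[160:340,240:400],(400,450)),cv2.resize(b[120:260,340:480],(400,450))]))
E
```

```text
t 2.85 p [ 0.5244 -0.2954  0.1832] F [-0.2 -0.3  1. ] q [-0.55  0.14  1.79  0.    1.21 -1.09] 
R [[-0.508, 0.861, 0.001], [0.861, 0.508, -0.001], [-0.001, 0.001, -1.0]]
[.524,-.297,.151] [-0.0011 -0.0012  0.0322]
```

View pics/near.png

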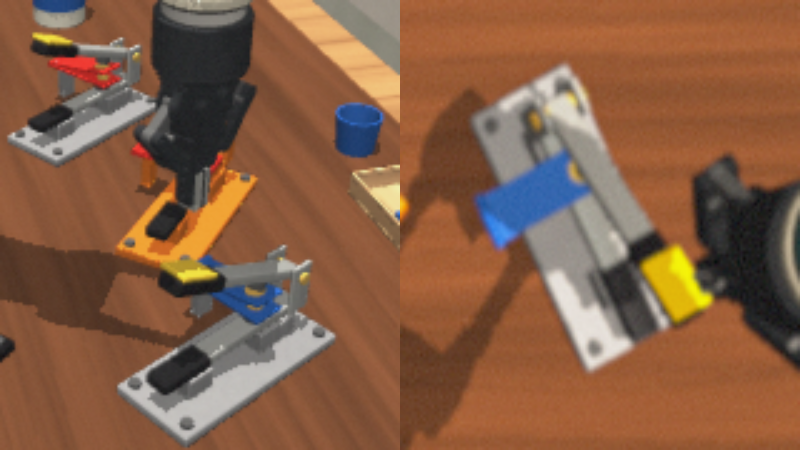

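Run:
```python
from h import *
for n in("side","top"):
    c=calibration(n);K=np.array(c["intrinsics"]);M=np.array(c["world_to_cam"])
    for p in([.524,-.297,.151],[.5244,-.2954,.1832],[.5244,-.2954,.256]):
        q=M@np.array(p+[1]);q=K@np.array([q[0],-q[1],-q[2]]);uv=q[:2]/q[2]
        o=((240,160,2.5,2.5,0) if n=="side" else (340,120,400/140,450/140,400));print(n,p,uv.round(1),"crop",(uv[0]-o[0])*o[2]+o[4],(uv[1]-o[1])*o[3])
```

```text
side [0.524, -0.297, 0.151] [315.8 266.3] crop 189.52402247980515 265.8403840753117
side [0.5244, -0.2954, 0.1832] [316.5 253.4] crop 191.21426021698994 233.54846046114474
side [0.5244, -0.2954, 0.256] [318.3 223.6] crop 195.76854169425545 159.00609095599648
top [0.524, -0.297, 0.151] [435.7 207.9] crop 673.422297143085 282.5936478380433
top [0.5244, -0.2954, 0.1832] [440.9 206.7] crop 688.3328871124522 278.70825423795503
top [0.5244, -0.2954, 0.256] [456.4 204. ] crop 732.6430208047536 270.1532219881431
```

In the side crop the fingers end near (197,207), above the pad at (190,266). That is about 25 mm higher than the TCP projects. In the top crop the tip at (700,275) lines up with the pad once perspective is allowed for. I'll descend in small steps and watch the force and the pad.

Request:
step_arm(commands=[{"fingers": 1,"dx": -0.001,"dy": -0.001,"dz": 0.01},{"fingers": 1,"dx": -0.001,"dy": -0.001,"dz": 0.02},{"fingers": 1,"dx": -0.001,"dy": -0.001,"dz": 0.03},{"fingers": 1,"dx": -0.001,"dy": -0.002,"dz": 0.036},{"fingers": 1,"dx": -0.001,"dy": -0.003,"dz": 0.042},{"fingers": 1,"dx": -0.001,"dy": -0.003,"dz": 0.042}])

```text
invalid input
```

```bash
python3 to.py
python3 - <<'E'
from h import *
a,_=read_camera("side");b,_=read_camera("top")
cv2.imwrite("pics/near2.png",np.hstack([cv2.resize(a[220:320,270:370],(400,400),interpolation=2),cv2.resize(b[130:240,350:460],(400,400),interpolation=2)]))
E
```

```text
t 2.95 p [ 0.5253 -0.2959  0.1847] F [ 0.4  0.1 -0.2] q [-0.55  0.14  1.79 -0.    1.21 -1.09] 
R [[-0.508, 0.861, 0.003], [0.861, 0.508, -0.002], [-0.004, 0.002, -1.0]]
```

View pics/near2.png

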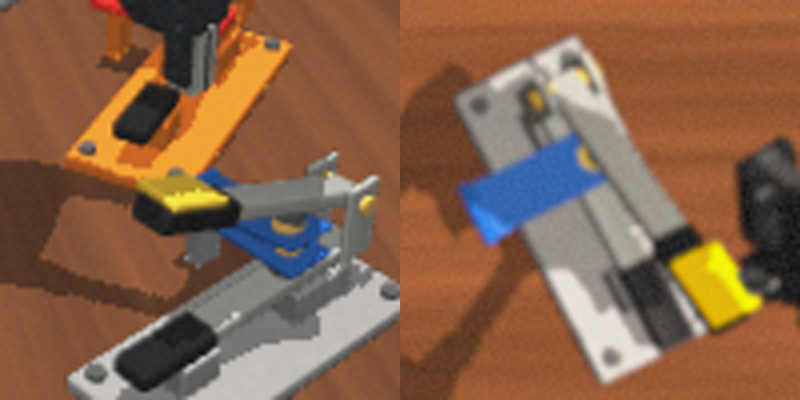

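The call was refused because roll was missing, so nothing moved. The side view shows the fingertip end at about (317,243), still above the pad. I'll measure the tip height with depth.

Run:
```python
from h import *
for n in("side","top"):
    a,d=read_camera(n);W=pts(n,d);m=(d>0)&(np.abs(W[...,0]-.525)<.03)&(np.abs(W[...,1]+.296)<.03)&(W[...,2]>.165)
    w=W[m];v,u=np.nonzero(m);o=np.argsort(w[:,2])[:12];print(n,np.c_[w[o].round(3),u[o],v[o]].tolist())
```

```text
side [[0.517, -0.296, 0.214, 314.0, 242.0], [0.519, -0.301, 0.214, 316.0, 243.0], [0.514, -0.293, 0.214, 312.0, 241.0], [0.521, -0.303, 0.215, 317.0, 243.0], [0.518, -0.3, 0.216, 315.0, 242.0], [0.522, -0.305, 0.216, 318.0, 243.0], [0.515, -0.296, 0.216, 313.0, 241.0], [0.512, -0.291, 0.216, 311.0, 240.0], [0.527, -0.304, 0.217, 320.0, 242.0], [0.532, -0.301, 0.217, 322.0, 241.0], [0.519, -0.303, 0.217, 316.0, 242.0], [0.53, -0.303, 0.218, 321.0, 241.0]]
top [[0.527, -0.287, 0.217, 443.0, 204.0], [0.518, -0.288, 0.218, 444.0, 209.0], [0.516, -0.289, 0.22, 445.0, 210.0], [0.522, -0.285, 0.221, 443.0, 207.0], [0.52, -0.286, 0.222, 444.0, 208.0], [0.512, -0.295, 0.222, 449.0, 212.0], [0.529, -0.286, 0.223, 444.0, 203.0], [0.531, -0.284, 0.223, 443.0, 202.0], [0.522, -0.286, 0.223, 444.0, 207.0], [0.525, -0.282, 0.223, 442.0, 205.0], [0.518, -0.287, 0.224, 445.0, 209.0], [0.523, -0.284, 0.224, 443.0, 206.0]]
```

Request:
step_arm(commands=[{"fingers": 1,"dx": -0.001,"dy": -0.001,"dz": 0.01,"roll": 0},{"fingers": 1,"dx": -0.001,"dy": -0.001,"dz": 0.02,"roll": 0},{"fingers": 1,"dx": -0.001,"dy": -0.001,"dz": 0.03,"roll": 0},{"fingers": 1,"dx": -0.001,"dy": -0.002,"dz": 0.036,"roll": 0},{"fingers": 1,"dx": -0.001,"dy": -0.003,"dz": 0.042,"roll": 0},{"fingers": 1,"dx": -0.001,"dy": -0.003,"dz": 0.042,"roll": 0}])

```text
time: 3.9
tool_pos: [0.5214, -0.2975, 0.1394]
tcp_rot: [-1.558, -2.727, -0.0]
wrist_force: [0.7, -0.6, -0.3]
width: -0.002
grip_force: 0.0
```

```bash
python3 to.py
python3 - <<'E'
from h import *
a,_=read_camera("side");b,_=read_camera("top")
cv2.imwrite("pics/near3.png",np.hstack([cv2.resize(a[220:320,270:370],(400,400),interpolation=2),cv2.resize(b[130:240,350:460],(400,400),interpolation=2)]))
E
```

```text
t 3.9 p [ 0.5214 -0.2975  0.1394] F [ 0.7 -0.6 -0.3] q [-0.56  0.17  1.83 -0.    1.14 -1.09] 
R [[-0.508, 0.862, -0.001], [0.862, 0.508, 0.001], [0.001, -0.001, -1.0]]
```

View pics/near3.png

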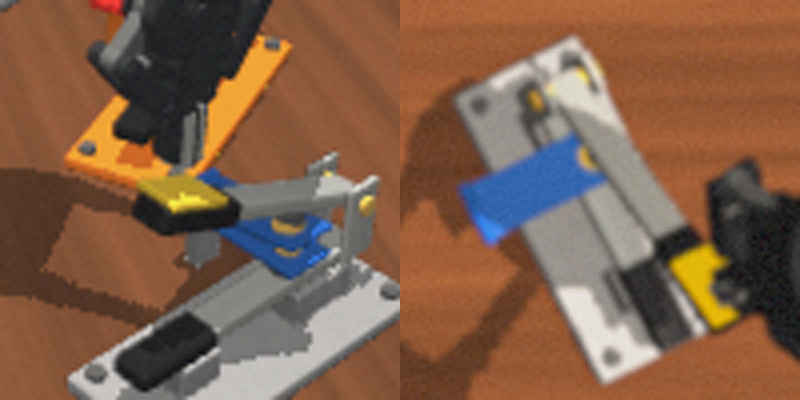

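Depth confirms it: the real fingertip is about 29 mm behind the reported TCP, at about 0.169 now and centred over the pad. So contact should come at a reported z of about 0.121 and full press at about 0.065. I'll press along the pad's arc.

Request:
step_arm(commands=[{"fingers": 1,"dx": 0,"dy": 0.001,"dz": 0.01,"roll": 0},{"fingers": 1,"dx": 0,"dy": 0.001,"dz": 0.018,"roll": 0},{"fingers": 1,"dx": 0,"dy": -0.002,"dz": 0.026,"roll": 0},{"fingers": 1,"dx": 0,"dy": -0.005,"dz": 0.034,"roll": 0},{"fingers": 1,"dx": 0,"dy": -0.008,"dz": 0.042,"roll": 0},{"fingers": 1,"dx": 0,"dy": -0.008,"dz": 0.042,"roll": 0}])

```text
time: 4.75
tool_pos: [0.5146, -0.3015, 0.0974]
tcp_rot: [-1.559, -2.727, -0.0]
wrist_force: [0.5, 1.7, 2.5]
width: 0.002
grip_force: 1.1
```

```bash
python3 to.py
python3 - <<'E'
from h import *
a,_=read_camera("side");b,_=read_camera("top")
cv2.imwrite("pics/near4.png",np.hstack([cv2.resize(a[220:320,270:370],(400,400),interpolation=2),cv2.resize(b[130:240,350:460],(400,400),interpolation=2)]))
E
```

```text
t 4.75 p [ 0.5146 -0.3015  0.0974] F [0.5 1.7 2.5] q [-0.57  0.2   1.88  0.    1.06 -1.1 ] 
R [[-0.508, 0.862, -0.001], [0.862, 0.508, 0.001], [0.001, -0.0, -1.0]]
```

View pics/near4.png

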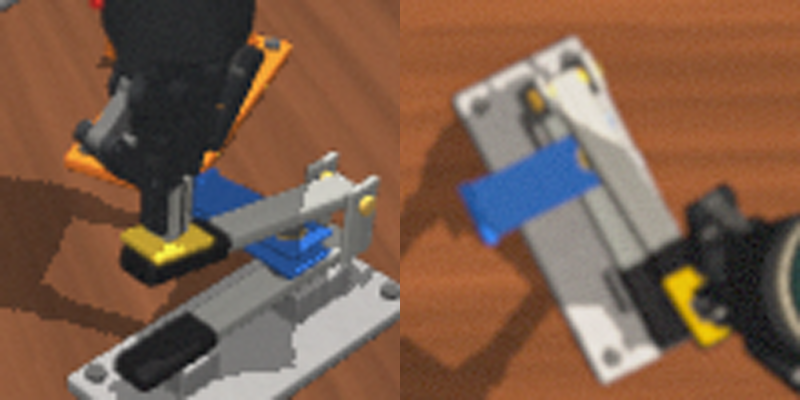

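The fingers sit on the pad (side crop (175,240)) and the handle is coming down with about 2.5 N. I'll press on to the stop.

Request:
step_arm(commands=[{"fingers": 1,"dx": 0,"dy": -0.002,"dz": 0.007,"roll": 0},{"fingers": 1,"dx": 0,"dy": -0.004,"dz": 0.014,"roll": 0},{"fingers": 1,"dx": 0,"dy": -0.006,"dz": 0.021,"roll": 0},{"fingers": 1,"dx": 0,"dy": -0.007,"dz": 0.026,"roll": 0},{"fingers": 1,"dx": 0,"dy": -0.007,"dz": 0.03,"roll": 0},{"fingers": 1,"dx": 0,"dy": -0.007,"dz": 0.03,"roll": 0}])

```text
time: 5.6
tool_pos: [0.5083, -0.3053, 0.0675]
tcp_rot: [-1.558, -2.727, 0.001]
wrist_force: [-1.4, -0.5, 0.9]
width: -0.002
grip_force: 0.7
```

```bash
python3 to.py
python3 - <<'E'
from h import *
a,_=read_camera("side");b,_=read_camera("top")
cv2.imwrite("pics/near5.png",np.hstack([cv2.resize(a[220:320,270:370],(400,400),interpolation=2),cv2.resize(b[130:240,350:460],(400,400),interpolation=2)]))
E
```

```text
t 5.6 p [ 0.5083 -0.3053  0.0675] F [-1.4 -0.5  0.9] q [-0.58  0.23  1.91 -0.    1.   -1.11] 
R [[-0.508, 0.861, -0.001], [0.861, 0.508, 0.0], [0.001, -0.001, -1.0]]
```

View pics/near5.png

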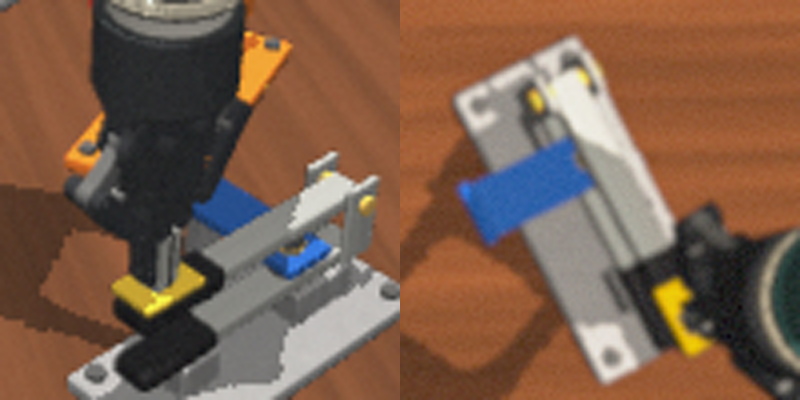

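The tag looks shut (side crop (295,260)) and the force has dropped, as it would after the click. A little more press to be sure, then back up along the arc and clear.

Request:
step_arm(commands=[{"fingers": 1,"dx": 0,"dy": -0.001,"dz": 0.003,"roll": 0},{"fingers": 1,"dx": 0,"dy": -0.001,"dz": 0.003,"roll": 0},{"fingers": 1,"dx": 0,"dy": 0.004,"dz": -0.015,"roll": 0},{"fingers": 1,"dx": 0,"dy": 0.009,"dz": -0.033,"roll": 0},{"fingers": 1,"dx": 0,"dy": 0.014,"dz": -0.055,"roll": 0},{"fingers": 1,"dx": 0,"dy": 0.014,"dz": -0.1,"roll": 0},{"fingers": 1,"dx": -0.06,"dy": -0.02,"dz": -0.14,"roll": 0},{"fingers": 1,"dx": -0.12,"dy": -0.03,"dz": -0.16,"roll": 0}])

```text
time: 6.7
tool_pos: [0.5404, -0.409, 0.2268]
tcp_rot: [1.554, 2.724, -0.001]
wrist_force: [0.6, -0.0, 0.5]
width: -0.002
grip_force: 0.0
```

```bash
python3 to.py
python3 - <<'E'
from h import *
a,d=read_camera("side");b,_=read_camera("top")
cv2.imwrite("pics/near6.png",np.hstack([cv2.resize(a[220:320,270:370],(400,400),interpolation=2),cv2.resize(a[160:240,230:310],(400,400),interpolation=2)]))
for n in("top","side"):
    for t in(0,1):
        if t: im,d=read_camera(n)
        else: z=np.load(n+"0.npz");im,d=z["im"],z["d"]
        W=pts(n,d);hsv=cv2.cvtColor(im,cv2.COLOR_BGR2HSV)
        for nm,lo,hi,x,y in(("blue",(100,120,50),(128,255,255),.59,-.23),("red",(0,140,60),(6,255,255),.58,.27),("yel",(22,120,90),(35,255,255),.524,-.297)):
            m=(cv2.inRange(hsv,lo,hi)>0)&(d>0)&(np.hypot(W[...,0]-x,W[...,1]-y)<.06)&(W[...,2]>.04)
            print(n,t,nm,m.sum(),np.percentile(W[m][:,2],[10,50,90]).round(4))
E
```

```text
t 6.7 p [ 0.5404 -0.409   0.2268] F [ 0.6 -0.   0.5] q [-0.68  0.25  1.57  0.    1.31 -1.22] 
R [[-0.509, 0.861, 0.004], [0.861, 0.509, -0.003], [-0.005, 0.002, -1.0]]
top 0 blue 537 [0.0651 0.0703 0.0751]
top 0 red 506 [0.0648 0.0696 0.0749]
top 0 yel 366 [0.1436 0.1511 0.1584]
top 1 blue 511 [0.0628 0.065  0.0674]
top 1 red 506 [0.0643 0.0696 0.075 ]
top 1 yel 356 [0.1438 0.1511 0.1579]
side 0 blue 243 [0.0591 0.0636 0.0786]
side 0 red 182 [0.0586 0.0646 0.0763]
side 0 yel 140 [0.1461 0.153  0.1578]
side 1 blue 206 [0.0602 0.0634 0.0653]
side 1 red 176 [0.0586 0.065  0.076 ]
side 1 yel 143 [0.1447 0.1524 0.1576]
```

View pics/near6.png

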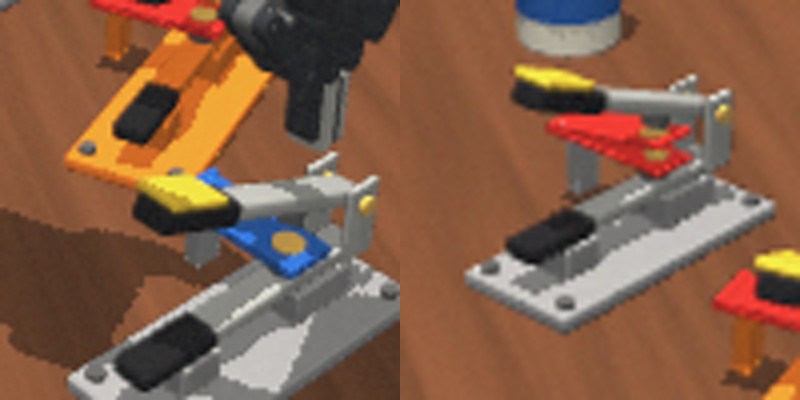

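The blue tag is flat and shut, its pad has sprung back to 0.151, the red tag is unchanged and still open, and the robot is clear.

```bash
python3 -c "from workcell import *; print(finish_job())"
```

```text
the job is handed in; nothing more can be done
None
```

The blue tag is snapped shut, its pliers have sprung open again, the red tag is still open, and the job is handed in after about 7 s of the allowed 29 s.

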